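# Slide a module plate under the spring clip of a test fixture

### The job

On the bench test fixture, lift the spring clip until it stays open by itself, then slide the metal plate with the pull bar, front edge first, along the deck between the guides until it has pushed the contact block fully back against its dead stop, feeling for the stop and never forcing it (keep the push below about 12 N). Then lower the clip gently onto the plate, guiding it all the way down rather than letting it snap shut, let go of everything and leave the other things on the bench as they are.

Things in the scene. Friction and masses are not known exactly. Their poses are not given: they have to be found in the camera images.
- fixture: Test fixture fixed to the bench: aluminium deck 84 mm wide (y), from x = -115 to +115 mm, top at z = 30 mm, slippery. Origin under it at bench height; x is the direction in which the plate is slid in (about world x), z up. On the far end stands the contact block on its black carrier. The clip is hinged on the +y side and reaches across to the -y side.
- guides (a point): Middle of the guides' mouth, on the deck's top (fixture x = -18, y = 0, z = 30 mm). Two steel guides 5 mm high run from here along the fixture's x up to x = 62 mm: flared from 68 mm apart here to 63 mm apart at x = 2 mm, then parallel. In front of them the deck is bare for 97 mm, room to set the plate down.
- clip (a joint): Angle of the spring clip (rad): 0 = down on the empty deck (its start), about 0.06 = resting on the plate, 1.5 = fully up. A sprung toggle: below 0.7 rad the spring pulls it shut, above 0.7 it pulls it open and it stays up at 1.5 by itself. Lifting it at its grip takes about 4 N; shut on the plate it presses with about 8 N. Let go part-way it snaps.
- clip_hinge (a point): Middle of the clip's hinge axis (fixture x = 20, y = 50, z = 44 mm); the axis runs along the fixture's x. The clip is a steel strip 14 mm wide that reaches from here towards the fixture's -y, with a rounded foot 50 mm from the hinge that presses on the plate (3 mm above the bare deck when at 0, so the plate cannot enter under a shut clip).
- clip_grip (a point): Centre of the clip's finger grip: black round bar 16 mm thick, 24 mm long (along fixture x) at the clip's free end, 110 mm from the hinge and 3 mm above the strip's mid-line, 47 mm over the bench when shut, clear of the deck's -y side. Pinch it from above by its two end faces; it can turn between the fingers as it swings on its arc about the hinge, up and towards fixture +y.
- plate_bar (a point): Where to grasp the loose plate (aluminium, 140 (x) x 60 (y) x 6 mm, 0.12 to 0.24 kg, lying flat): in its upright pull bar, 30 mm long (x), 12 mm thick (y), 36 mm tall over the plate's top. The point is mid-bar, 28 mm above the plate's underside. x points to the plate's front edge, 125 mm ahead; the rear edge is 15 mm behind. Home, it is at fixture x = -83 to -59 mm, y = 0.
- block (a joint): Travel (m) of the grey contact block (44 mm wide, 20 mm tall, brass contacts) along the fixture's x: 0 = forward, 0.012 = back against its dead stop; starts at 0 to 0.004. It slides with a steady drag of about 4 N, no spring, stays where left; at the dead stop the force rises at once. The stop (block face then at fixture x = 42 to 66 mm) is set anew each time: find it by feel.
- module: Bystander: closed aluminium module box 130 x 66 x 34 mm, loose. Origin under its centre. It and the plate lie on either side of the fixture, either way round.
Things that resemble listed ones, but are neither listed nor needed, are in the scene too. Leave any orange or turquoise look-alike of the part that bears plate_bar alone.

How it is judged (in metres and radians):
On the way, in this order (a step that is already met when the one before it is completed fails the run):
1. the clip is lifted and stays open (value of joint clip above 1.1 rad), for 0.2 s.
2. the plate lies on the deck under the open clip and has pushed the contact block fully back (value of joint block above 0.0103 m and x of plate_bar in the frame of fixture between -0.0857 and -0.054 m and y of plate_bar in the frame of fixture between -0.004 and 0.004 m and z of plate_bar in the frame of fixture between 0.055 and 0.062 m and angle between the x axis of plate_bar and the x axis of fixture, either way round below 0.06 rad and angle between plate_bar's own z axis and vertical below 0.05 rad and value of joint clip above 1 rad), for 0.2 s.
At the end, for the whole second after the job is handed in: The plate lies flat and at rest on the fixture's deck, front edge inwards, between the guides and under the clip, straight within 0.06 rad and within 4 mm of the centre line, with the contact block pushed back to within 1.7 mm of its dead stop, and the clip is down on the plate (0.02 to 0.12 rad) (value of joint block above 0.0103 m and x of plate_bar in the frame of fixture between -0.0857 and -0.054 m and y of plate_bar in the frame of fixture between -0.004 and 0.004 m and z of plate_bar in the frame of fixture between 0.055 and 0.062 m and angle between the x axis of plate_bar and the x axis of fixture, either way round below 0.06 rad and angle between plate_bar's own z axis and vertical below 0.05 rad and value of joint clip between 0.02 and 0.12 rad and linear speed of plate below 0.01 m/s); the robot touches nothing.
It fails at once if the plate is forced against the contact block with more than 18 N (contact force between plate and carrier above 18 N).
It fails at once if the plate is squeezed or dropped hard: its contact forces with the deck, guides and clip add up to more than 60 N (contact force between plate and fixture above 60 N).
It fails at once if the clip snaps shut (faster than 3 rad/s in the last part of its way) (velocity of joint clip below -3 rad/s and value of joint clip below 0.5 rad).
It fails at once if another thing on the bench is moved by more than 30 mm (distance of any of module, driver, spanner, screwjar, tray, meter, blank from where it was at the start of the episode above 0.03 m).
It also fails if it takes over 72 s, if anything falls off the work surface, if the arm or the gripper's body presses on something with over 40 N, if the wrist force passes 120 N, or if a joint passes its speed limit or range.

### The arm

A 6-joint arm with a two-finger parallel gripper is mounted at the origin on the work surface. World frame = base frame: x ahead of the robot, y to its left, z up, the work surface at z = 0. Lengths are in m, angles in degrees, forces in N, time in s.
With the tool pointing down it reaches from about 0.25 to 0.725 m from the base axis. Payload 9.7 kg.
Tool frame: the origin (TCP) lies at the very end of the fingers, on their centre line; the grasp point (between the pads) lies 19 mm behind it (bot.grip_depth is the distance from the TCP to the grasp point, in m); z points along the fingers, y is the direction in which the jaws open and shut (so a half turn about z gives the same grasp; the last joint's range is limited). The gripper opens to 85 mm and grips with 20 to 120 N. Pads are 22 mm wide; open, the fingers measure 114 mm over their backs; the gripper's body (76 mm by 85 mm) begins 54 mm behind the grasp point. The pads swing forward as they close: fully open they stand 13 mm farther back than shut.
Start: joints at [-66.234, 4.979, 10.078, 95.1, 0, 90], TCP at [0.222, -0.503, 0.231] pointing down, gripper open.
Joint ranges: [-179.16, 179.16], [-48.56, 103.87], [-65.8, 70.77], [-126.05, 130.52], [-82.76, 87.17], [-180, 180]. Speed limits (degrees/s): [127.2, 127.2, 147.25, 180, 180, 180].

### API

Orientations are given as [roll, pitch, yaw] about the fixed x, y, z axes, in that order (R = Rz(yaw) Ry(pitch) Rx(roll)).
In Python, from workcell import telemetry, optics, order, bot gives the robot as it stands. The module is installed in compiled form; this text tells all that it offers.
- The arm moves only by the shell command python3 -m inch 'ROWS' [FORCE]. ROWS is JSON, a list of rows, each a list of 7 numbers: the shift along the tool's x, y, z in m, then the turn, a rotation vector about the tool's x, y, z in rad, then the closure, from 0 (fully open) to 1 (shut). In form: [[tx, ty, tz, rx, ry, rz, grip], ...]. A call has 1 to 12 rows; each row is the pose to reach, as a shift and turn from the pose commanded when the call began, along the tool's axes at that moment; what a row does not reach only later rows make up. A row lasts 1/12 s, in which the tool goes at most 41.7 mm and 7.16 degrees, less where a joint would pass 70% of its speed; a pose out of reach is approached as far as the arm can. A call with a gripper value outside its range is refused whole. The fingers move at their own pace and stop on an object; FORCE is the grip in N (left out, the last holds). Time passes only in rows, so rows that repeat a pose let the fingers close. It gives the time, the measured TCP pose, the force and the opening at its end, in the units of the state.
- telemetry.get_obs(): the state, without advancing time (a new reading comes with each control period).
- optics.camera(name): name is "side" or "top"; returns (picture, depth): 480x640x3 uint8, red, green, blue; 480x640 float32, m along the optical axis (not along the pixel's ray), 0 where there is no reading.
- optics.camera_info(name): a dict with "camera_matrix" (3x3 intrinsics, pixels), "k1" (the pictures are not rectified: a ray, as slopes to the right and down, at radius r is drawn at 1 + k1 r^2 times it, then the intrinsics apply), "xyz" and "attitude" of the camera in the world. Camera axes: x right, y down, z forward; pixel columns grow to the right and rows downward; lengths in m; the calibration is good to about 2 mm. A picture is of the moment at which its call begins. camera_info takes no time and is no camera call.
- order.job_done(): hands the job in, once; it reports no verdict.
The state is a dict: "time": time; "q": joint angles; "qd": joint speeds; "joint_efforts": joint torques, N m; "ee_pos": TCP position; "tcp_rot": TCP orientation; "wrist_force": force on the tool from outside, world axes, zero at the start; "torque": the same for the moment, N m; "opening": finger opening in m.
Only numpy, scipy, OpenCV 4.12 (cv2) and the standard library are available. Lean on these libraries where they do the work, as an engineer would, in place of code of your own. Each camera call takes 0.05 s, during which the arm holds its last target. There are 200 camera calls.

## Working session

There is one attempt and no reset: what is moved stays moved. The work goes in short steps, Python scripts to look and compute and a shell command to move; the robot and the scene stay as the last step left them, time stands still between calls to the robot, and variables do not carry over. Pictures are saved under pics/ and viewed, about 8 in all and at most 12, crops included, and the job is handed in when it is done.

```bash
mkdir -p pics
cat > h.py <<'E'
import numpy as np, cv2
from scipy.spatial.transform import Rotation as R
from workcell import telemetry, optics, order, bot
def snap(n):
    im,d=optics.camera(n); return im,d
def cam(n):
    c=optics.camera_info(n); return c
def rays(n,px):
    c=cam(n); K=np.array(c['camera_matrix'],float); px=np.atleast_2d(px).astype(float)
    s=cv2.undistortPoints(px.reshape(-1,1,2),K,np.array([c['k1'],0,0,0,0.])).reshape(-1,2)
    Rm=R.from_euler('xyz',c['attitude'],degrees=True).as_matrix()
    return np.array(c['xyz']), np.c_[s,np.ones(len(s))]@Rm.T
def onplane(n,px,z):
    o,d=rays(n,px); return o+d*((z-o[2])/d[:,2])[:,None]
def withdepth(n,px,D):
    o,d=rays(n,px); px=np.atleast_2d(px).astype(int); return o+d*D[px[:,1],px[:,0]][:,None]
def project(n,P):
    c=cam(n); K=np.array(c['camera_matrix'],float); Rm=R.from_euler('xyz',c['attitude'],degrees=True).as_matrix()
    q=(np.atleast_2d(P)-np.array(c['xyz']))@Rm
    return cv2.projectPoints(q.reshape(-1,1,3),np.zeros(3),np.zeros(3),K,np.array([c['k1'],0,0,0,0.]))[0].reshape(-1,2)
E
python3 - <<'E'
from h import *
for n in('top','side'):
    im,d=snap(n); cv2.imwrite(f'pics/{n}0.png',im[:,:,::-1]); np.savez(f'pics/{n}0.npz',im=im,d=d); print(cam(n))
print(telemetry.get_obs(),bot.grip_depth)
E
```

```text
{'camera_matrix': array([[453.76121663,   0.        , 319.02596627],
       [  0.        , 453.76121663, 242.35142772],
       [  0.        ,   0.        ,   1.        ]]), 'k1': 0.02477767165538952, 'xyz': array([ 0.4390058 , -0.17071218,  1.11404389]), 'attitude': array([-1.76104767e+02, -1.62758247e-01, -8.98248562e+01])}
{'camera_matrix': array([[559.0246379 ,   0.        , 330.16972681],
       [  0.        , 559.0246379 , 227.84374097],
       [  0.        ,   0.        ,   1.        ]]), 'k1': -0.0935830142483335, 'xyz': array([0.0977637 , 0.71569547, 1.07989609]), 'attitude': array([-136.42481853,    0.84413143, -156.16987546])}
{'time': 0.1, 'q': array([-6.62353481e+01,  5.00716963e+00,  1.00392526e+01,  9.50998581e+01,
        1.01874586e-03,  8.99995331e+01]), 'qd': array([ 0.10535141, -0.02243232,  0.19031065,  0.09347511, -0.05837033,
        0.00643659]), 'joint_efforts': array([ 1.81899064e-03, -5.21561408e+01,  4.65651548e+01,  1.60787377e-02,
        1.50823548e-04, -6.65471092e-07]), 'ee_pos': array([ 0.22156048, -0.50317282,  0.23066376]), 'tcp_rot': array([-1.79932225e+02, -1.01929746e-03,  2.37651176e+01]), 'wrist_force': array([-0.0459883 , -0.17502013, -0.73433397]), 'torque': array([-0.03684056,  0.00360044, -0.00920004]), 'opening': 0.08557674216889588} 0.0187
```

View pics/top0.png

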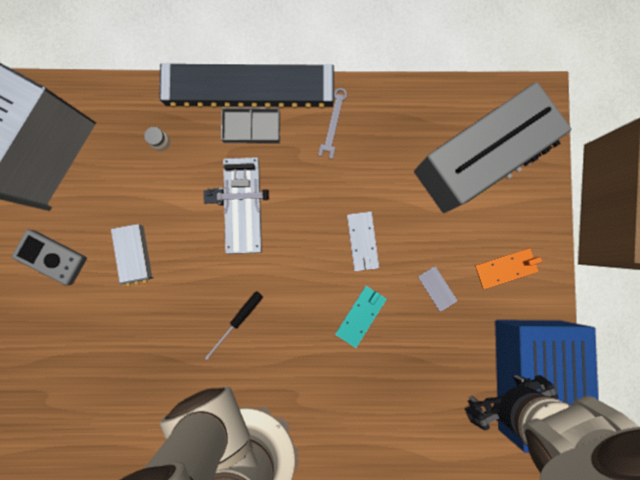

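View pics/side0.png

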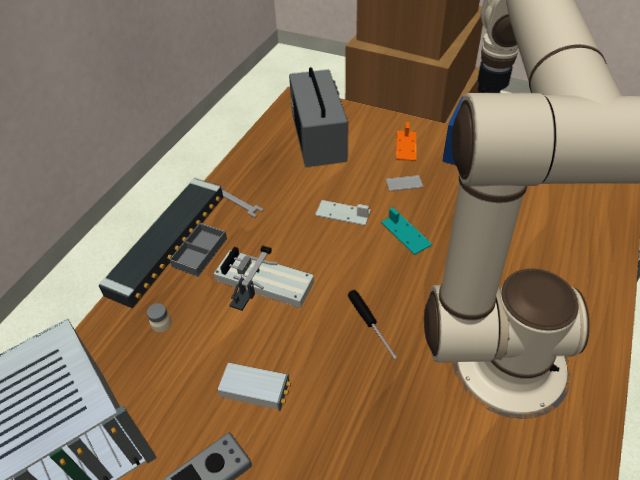

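Run:
```python
from h import *
z=np.load('pics/top0.npz'); im,d=z['im'],z['d']
a=cv2.resize(im[150:260,195:285],None,fx=5,fy=5,interpolation=cv2.INTER_CUBIC)
b=cv2.resize(im[205:278,335:395],None,fx=5,fy=5,interpolation=cv2.INTER_CUBIC)
out=np.zeros((550,760,3),np.uint8); out[:,:450]=a; out[:365,455:755]=b
cv2.imwrite('pics/crop1.png',out[:,:,::-1])
hsv=cv2.cvtColor(im,cv2.COLOR_RGB2HSV)
m=((hsv[:,:,1]<60)&(hsv[:,:,2]>110)).astype(np.uint8)
for nm,(x0,x1,y0,y1),zz in(('deck',(215,270,150,262),.03),('plate',(335,395,205,278),.006)):
    mm=np.zeros_like(m); mm[y0:y1,x0:x1]=m[y0:y1,x0:x1]
    ys,xs=np.nonzero(mm); P=onplane('top',np.c_[xs,ys],zz)
    H=withdepth('top',np.c_[xs,ys],d)
    print(nm,len(P),np.percentile(H[:,2],[5,50,95]),cv2.minAreaRect((P[:,:2]*1000).astype(np.float32)))
# heights around
for y0,y1,x0,x1 in((150,258,195,285),(205,278,335,395)):
    ys,xs=np.mgrid[y0:y1:4,x0:x1:4]; H=withdepth('top',np.c_[xs.ravel(),ys.ravel()],d)[:,2].reshape(xs.shape)
    print('cols',x0,'rows',y0); print((H*1000).round().astype(int))
```

```text
deck 3287 [0.02596505 0.03032109 0.04836565] ((602.3294677734375, 17.323253631591797), (231.56373596191406, 108.30451202392578), 2.4670259952545166)
plate 1449 [0.00152345 0.00587596 0.03270764] ((519.0799560546875, -280.1761474609375), (141.52708435058594, 61.638004302978516), 7.180335521697998)
cols 195 rows 150
[[  -1   -1    0   -1    2    1    1   -1    0   -1    3   -2    0    3
     0   -1   -3    2   -1    3    2    0   -2]
 [   2    0    2    0   -2   -1   -2   -3    2    5    2    0   -1    2
     2    0    0   -1    1   -1    1   -3   -3]
 [  -2    3   -1    2   -2   -3   -1   -1    0   -3    1   -2   27   25
    31   29   -4    1   -4    2    2   -2    1]
 [  -1    2   -3    5    1   -1    6   30   28   29   29   28   32   30
    30   30    3    1    0   -2    0    0   -2]
 [  -5   -1    0    1   -1    2   -4   53   52   59   58   56   60   55
    57   28   -2   -1   -2    0    0   -2   -2]
 [  -3    1    1   -3    0    0   -2   28   42   42   41   37   44   34
    34   31    1   -3    2    2   -2   -1   -2]
 [   2   -2   -2    0    2    2   -3   30   27   29   39   31   
[... 3295 characters left out ...]
2   -1    2    3    6    2    3    8    0    4    2
     0]
 [   0    3   -1    1    0    7    7    5    5    3    6   -3   -1    1
    -3]
 [  -3   -3    0   -1   -3    6    6    5    7    4    5   -2   -2    1
    -1]
 [  -3   -6   -4    2    3    8    6    2   44    5    9   -2    2    2
    -1]
 [  -1    1    1   -2    1    4    2    7   42    3    6    0   -1    1
    -1]
 [  -3   -3    1    1    1    8    5   10   40    6   11   -1    0    0
     2]
 [   2    1    1    2   -2    4    9    7   39   -2   -1   -1    0    0
     0]
 [   3   -6    2    0    1    0    3   -2    0   -2    4 1114    1    2
    -4]
 [   0    1    0    0    3   -3    1   -3   -3    5    4    2    0    1
    -1]]
```

View pics/crop1.png

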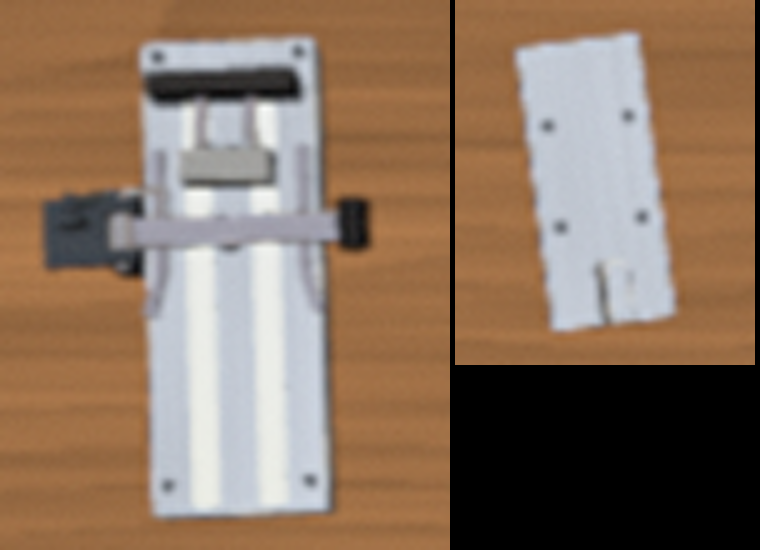

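Run:
```python
from h import *
z=np.load('pics/top0.npz'); im,d=z['im'],z['d']
def dc(a): return (np.array(a,float)+.5)/5-.5
D=onplane('top',dc([[142,40],[316,40],[330,512],[154,515]])+[195,150],.03)
P=onplane('top',dc([[60,48],[183,33],[221,312],[98,331]])+[335,205],.006)
for n,Q,L,W in(('deck',D,.23,.084),('plate',P,.14,.06)):
    c=Q.mean(0); a=(Q[0]+Q[1]-Q[2]-Q[3])/2; b=(Q[0]+Q[3]-Q[1]-Q[2])/2
    print(n,c,'len',np.linalg.norm(a),np.linalg.norm(b),'yaw',np.degrees(np.arctan2(a[1],a[0])),np.degrees(np.arctan2(-b[0],b[1])))
# bar top by depth
ys,xs=np.mgrid[250:275,355:378]; px=np.c_[xs.ravel(),ys.ravel()]; H=withdepth('top',px,d); k=H[:,2]>.03
H=H[k&(H[:,2]<.06)]; print('bar',len(H),H.mean(0),cv2.minAreaRect((H[:,:2]*1000).astype(np.float32)))
# grip
g=onplane('top',dc([[354,223]])+[195,150],.055); print('grip',g, withdepth('top',np.round(dc([[354,223]])+[195,150]),d))
# grip in side view: dark in window
z=np.load('pics/side0.npz'); s=z['im']; 
print(project('side',g),project('side',D.mean(0)))
```

```text
deck [0.60311048 0.01261483 0.03      ] len 0.22956560401965984 0.08397526076970539 yaw 2.35556650474892 0.7302999879041875
plate [ 0.51890772 -0.28049795  0.006     ] len 0.13905677496618116 0.060840852025346524 yaw 7.489483196280876 8.061272704646056
bar 68 [ 0.46353879 -0.28815432  0.04161327] ((463.57086181640625, -288.3101501464844), (28.760787963867188, 11.846153259277344), 2.4694619178771973)
grip [[ 0.62432893 -0.04691295  0.055     ]] [[ 0.62491265 -0.04589171  0.05435826]]
[[265.68995032 247.63748565]] [[262.75121756 274.07369956]]
```

```bash
R='[0.553,-0.255,0.12,0,0,-1.194,0.4]'; python3 -m inch '[[0.553,-0.255,0.12,0,0,-1.194,0.4],[0.553,-0.255,0.12,0,0,-1.194,0.4],[0.553,-0.255,0.12,0,0,-1.194,0.4],[0.553,-0.255,0.12,0,0,-1.194,0.4],[0.553,-0.255,0.12,0,0,-1.194,0.4],[0.553,-0.255,0.12,0,0,-1.194,0.4],[0.553,-0.255,0.12,0,0,-1.194,0.4],[0.553,-0.255,0.12,0,0,-1.194,0.4],[0.553,-0.255,0.12,0,0,-1.194,0.4],[0.553,-0.255,0.12,0,0,-1.194,0.4],[0.553,-0.255,0.12,0,0,-1.194,0.4],[0.553,-0.255,0.12,0,0,-1.194,0.4]]' 40; python3 -c "
from h import *
print(telemetry.get_obs()['q'])"
```

```text
time: 1.1
ee_pos: [0.5474, -0.1339, 0.134]
tcp_rot: [-180.0, -0.0, 92.2]
wrist_force: [0.1, -1.1, -0.6]
opening: 0.0512
[-1.37425348e+01  5.98982946e+00  4.06058721e-01  8.44363442e+01
 -2.10215137e-03  7.40440248e+01]
```

```bash
python3 -m inch '[[0.028,0.027,0.011,0,0,0,0.4],[0.056,0.054,0.022,0,0,0,0.4],[0.084,0.081,0.034,0,0,0,0.4],[0.084,0.081,0.034,0,0,0,0.4],[0.084,0.081,0.034,0,0,0,0.4]]'
python3 - <<'E'
from h import *
im,d=snap('top'); im2,_=snap('side')
np.savez('pics/1.npz',im=im,d=d,im2=im2)
a=cv2.resize(im[140:270,185:295],None,fx=4,fy=4); b=cv2.resize(im2[200:320,200:320],None,fx=3,fy=3)
o=np.zeros((520,800,3),np.uint8); o[:,:440]=a; o[:360,440:]=b; cv2.imwrite('pics/c2.png',o[:,:,::-1])
o=telemetry.get_obs(); p=o['ee_pos']; print(p,o['tcp_rot']); print(project('top',p),project('side',[p,[.6254,-.0466,.047]]))
E
```

```text
time: 1.52
ee_pos: [0.6242, -0.047, 0.0984]
tcp_rot: [-179.8, -0.0, 92.3]
wrist_force: [-0.8, -0.3, -0.1]
opening: 0.0511
[ 0.623909   -0.04907717  0.10047456] [-1.79953090e+02  9.61077361e-03  9.21849061e+01]
[[264.03530766 190.87997233]] [[264.40587807 234.4976249 ]
 [265.5680365  249.74776778]]
```

View pics/c2.png

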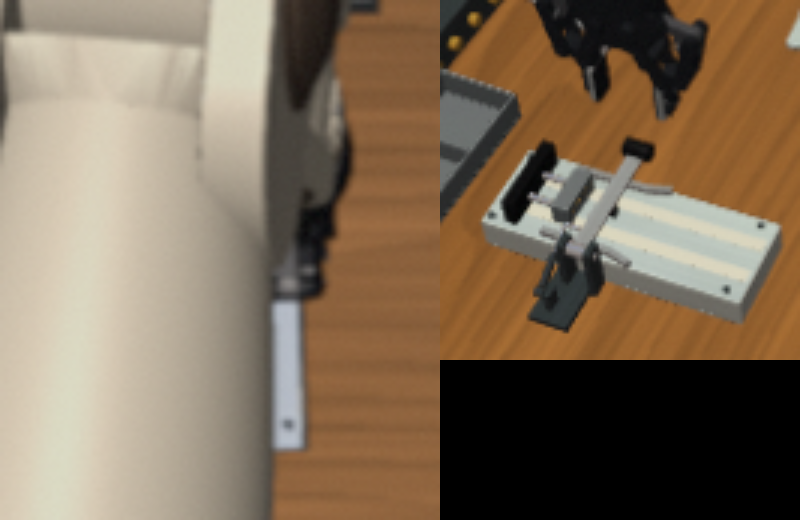

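```bash
python3 -m inch '[[0,0,0.03,0,0,0,0.4],[0,0,0.06,0,0,0,0.4],[0,0,0.072,0,0,0,0.4],[0,0,0.072,0,0,0,0.4],[0,0,0.072,0,0,0,0.9],[0,0,0.072,0,0,0,0.9],[0,0,0.072,0,0,0,0.9],[0,0,0.072,0,0,0,0.9],[0,0,0.072,0,0,0,0.9],[0,0,0.072,0,0,0,0.9]]' 40
```

```text
time: 2.45
ee_pos: [0.626, -0.0493, 0.0312]
tcp_rot: [179.7, 0.1, 92.2]
wrist_force: [3.7, -2.5, 7.8]
opening: 0.0232
```

```bash
python3 -m inch '[[0.002,0,-0.0164,0,0,0,0.9],[0.006,0,-0.0324,0,0,0,0.9],[0.0123,0,-0.0475,0,0,0,0.9],[0.0209,0,-0.0616,0,0,0,0.9],[0.0316,0,-0.0742,0,0,0,0.9],[0.044,0,-0.085,0,0,0,0.9],[0.0579,0,-0.0939,0,0,0,0.9],[0.0729,0,-0.1006,0,0,0,0.9],[0.0888,0,-0.105,0,0,0,0.9],[0.1019,0,-0.1067,0,0,0,0.9],[0.1019,0,-0.1067,0,0,0,0.9]]'
python3 - <<'E'
from h import *
im2,_=snap('side')
b=cv2.resize(im2[160:320,180:340],None,fx=3.5,fy=3.5); cv2.imwrite('pics/c3.png',b[:,:,::-1])
print(telemetry.get_obs()['wrist_force'])
E
```

```text
time: 3.37
ee_pos: [0.6217, 0.0553, 0.138]
tcp_rot: [179.7, -0.0, 92.3]
wrist_force: [3.3, 0.4, 8.3]
opening: 0.0233
[2.86073892 0.64538546 8.24790261]
```

View pics/c3.png

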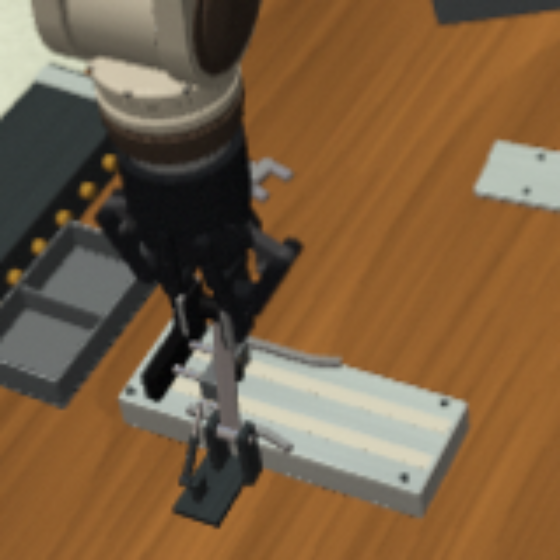

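```bash
python3 -m inch '[[0,0,0,0,0,0,0.4],[0,0,0,0,0,0,0.4],[0,0,0,0,0,0,0.4],[0,0,-0.035,0,0,0,0.4],[0,0,-0.07,0,0,0,0.4],[0,0,-0.07,0,0,0,0.4]]'
python3 -m inch '[[-0.336,-0.17,0.08,0,0,-1.662,0.4],[-0.336,-0.17,0.08,0,0,-1.662,0.4],[-0.336,-0.17,0.08,0,0,-1.662,0.4],[-0.336,-0.17,0.08,0,0,-1.662,0.4],[-0.336,-0.17,0.08,0,0,-1.662,0.4],[-0.336,-0.17,0.08,0,0,-1.662,0.4],[-0.336,-0.17,0.08,0,0,-1.662,0.4],[-0.336,-0.17,0.08,0,0,-1.662,0.4],[-0.336,-0.17,0.08,0,0,-1.662,0.4],[-0.336,-0.17,0.08,0,0,-1.662,0.4],[-0.336,-0.17,0.08,0,0,-1.662,0.4],[-0.336,-0.17,0.08,0,0,-1.662,0.4]]'
python3 - <<'E'
from h import *
im,d=snap('top'); im2,_=snap('side')
np.savez('pics/2.npz',im=im,d=d,im2=im2)
o=np.zeros((600,800,3),np.uint8)
o[:540,:400]=cv2.resize(im[150:258,195:275],None,fx=5,fy=5); o[:400,400:]=cv2.resize(im2[170:270,290:390],None,fx=4,fy=4)
cv2.imwrite('pics/c4.png',o[:,:,::-1])
q=telemetry.get_obs(); print(q['ee_pos'],q['tcp_rot'],q['q'],q['wrist_force'])
B=[.4644,-.2877,.042]; print('bar top pred side',project('side',B))
E
```

```text
time: 3.92
ee_pos: [0.6216, 0.0529, 0.212]
tcp_rot: [179.6, -0.0, 92.2]
wrist_force: [1.6, 0.3, 0.4]
opening: 0.0512
time: 4.92
ee_pos: [0.4617, -0.2908, 0.1244]
tcp_rot: [180.0, -0.1, 174.6]
wrist_force: [-0.5, 0.3, -0.1]
opening: 0.0514
[ 0.4626423  -0.28969689  0.1249893 ] [ 1.79972611e+02 -4.54894484e-02  1.74531690e+02] [-3.20560914e+01  3.65768262e+00 -3.07318171e+00  8.33220728e+01
  4.13257670e-03 -2.65877724e+01] [-0.48457116  0.09218554  0.8805373 ]
bar top pred side [[362.24776478 206.1698787 ]]
```

View pics/c4.png

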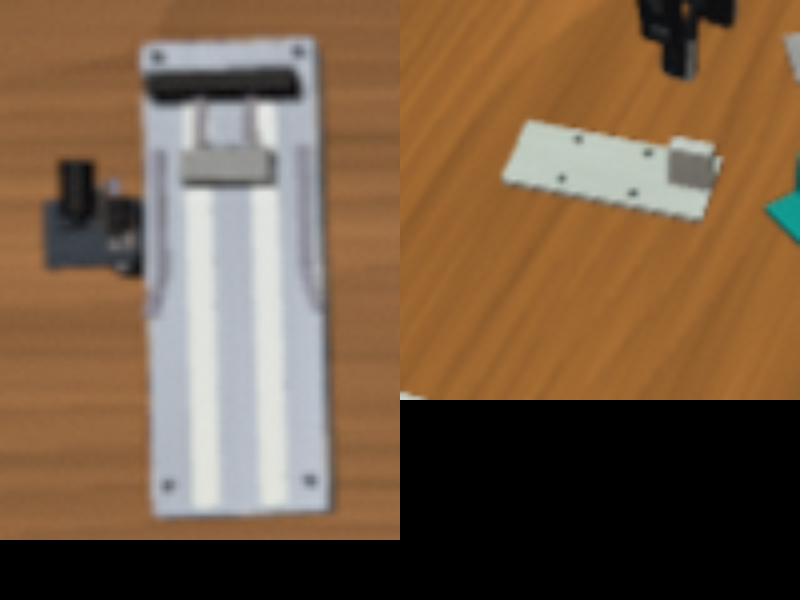

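Run:
```python
from h import *
im=np.load('pics/2.npz')['im'].astype(float); im0=np.load('pics/top0.npz')['im'].astype(float)
def edges(im,rows,x0,x1,zz,ch=lambda p:p[...,2]):
    L=[];Rr=[]
    for r in rows:
        b=cv2.GaussianBlur(ch(im)[r:r+1].astype(np.float32),(3,1),.7)[0]; t=(np.percentile(b[x0:x1],20)+np.percentile(b[x0:x1],80))/2
        k=[x for x in range(x0,x1) if b[x]>t]; l,q=k[0],k[-1]
        L.append((l-(b[l]-t)/(b[l]-b[l-1]),r)); Rr.append((q+(b[q]-t)/(b[q]-b[q+1]),r))
    out=[]
    for e in(L,Rr):
        P=onplane('top',e,zz)[:,:2]; p=np.polyfit(P[:,0],P[:,1],1); res=P[:,1]-np.polyval(p,P[:,0]); k=abs(res-np.median(res))<.0015
        p=np.polyfit(P[k,0],P[k,1],1); out.append(p); print(np.degrees(np.arctan(p[0])),k.sum(),len(k),res[k].std())
    return out
print('deck'); a=edges(im,range(215,250),218,268,.03)
for x in(.5,.6): print(x,[np.polyval(p,x) for p in a])
print('plate'); b=edges(im0,range(215,262),338,388,.006)
for x in(.4644,.53): print(x,[np.polyval(p,x) for p in b])
f=(np.array([[[228,187.5]]])+.5)/5-.5
# block face bottom & top
for yy,zz in((187,.03),(173,.05)): print('face',onplane('top',[[195+(228.5)/5-.5,150+(yy+.5)/5-.5]],zz))
# stripes yaw: deck top/bottom edge x on centre
```

```text
deck
1.7917073606340457 35 35 0.0001963505455722778
2.7445217430031312 35 35 0.0001906360601343247
0.5 [np.float64(0.05128006644376212), np.float64(-0.032949286489765736)]
0.6 [np.float64(0.054408205433766885), np.float64(-0.028155525419537208)]
plate
7.5137237185217876 47 47 0.0004255777815090436
7.294443754900023 47 47 0.00037509938333558386
0.4644 [np.float64(-0.25688826352034727), np.float64(-0.3179816494521926)]
0.53 [np.float64(-0.24823587405511333), np.float64(-0.3095845615000363)]
face [[0.6459539  0.01686878 0.03      ]]
face [[0.64882942 0.01350026 0.05      ]]
```

```bash
python3 -m inch '[[0,0,0,0,0,-0.12,0.4],[0,0,0,0,0,-0.225,0.4],[0,0,0.03,0,0,-0.225,0.4],[0,0,0.06,0,0,-0.225,0.4],[0,0,0.06,0,0,-0.225,0.4],[0,0,0.06,0,0,-0.225,0.4]]'
cat >> h.py <<'E'
def avg(n=6):
    L=[]
    for i in range(n):
        optics.camera('top'); o=telemetry.get_obs(); L.append(np.r_[o['ee_pos']*1000,o['tcp_rot']%360,o['wrist_force'],o['opening']*1000])
    L=np.array(L); print(o['time'],'mean',L.mean(0).round(2),'sd',L.std(0).round(2)); return L.mean(0)
E
python3 - <<'E'
from h import *
avg(8)
E
```

```text
time: 5.52
ee_pos: [0.4625, -0.2883, 0.0645]
tcp_rot: [179.9, -0.1, -172.8]
wrist_force: [1.0, -0.2, 0.9]
opening: 0.0513
5.9167 mean [ 4.6396e+02 -2.8946e+02  6.6860e+01  1.8006e+02  4.5080e+01  1.8732e+02
  3.0000e-02  2.0000e-02  6.0000e-02  5.1300e+01] sd [2.8000e-01 2.2000e-01 4.5000e-01 3.0000e-02 1.1902e+02 3.0000e-02
 5.1000e-01 4.1000e-01 4.9000e-01 2.1000e-01]
```

```bash
python3 -m inch '[[-0.0006,0.002,0.03,0,0,0,0.4],[-0.0006,0.002,0.048,0,0,0,0.4],[-0.0006,0.002,0.055,0,0,0,0.4],[-0.0006,0.002,0.055,0,0,0,0.4],[-0.0006,0.002,0.055,0,0,0,0.95],[-0.0006,0.002,0.055,0,0,0,0.95],[-0.0006,0.002,0.055,0,0,0,0.95],[-0.0006,0.002,0.055,0,0,0,0.95],[-0.0006,0.002,0.055,0,0,0,0.95],[-0.0006,0.002,0.055,0,0,0,0.95],[-0.0006,0.002,0.055,0,0,0,0.95],[-0.0006,0.002,0.055,0,0,0,0.95]]' 70
python3 -m inch '[[0,0,-0.03,0,0,0,0.95],[0,0,-0.06,0,0,0,0.95],[0,0,-0.09,0,0,0,0.95],[0,0,-0.09,0,0,0,0.95],[0,0,-0.09,0,0,0,0.95]]'
python3 - <<'E'
from h import *
avg(8)
im2,_=snap('side')
cv2.imwrite('pics/c5.png',cv2.resize(im2[130:250,280:420],None,fx=4.5,fy=4.5)[:,:,::-1])
E
```

```text
time: 6.92
ee_pos: [0.4646, -0.2877, 0.0119]
tcp_rot: [-179.9, 0.1, -172.6]
wrist_force: [-0.3, -0.6, 6.4]
opening: 0.0108
time: 7.33
ee_pos: [0.4646, -0.2877, 0.1023]
tcp_rot: [-179.9, 0.2, -172.6]
wrist_force: [-0.6, 0.5, -2.8]
opening: 0.0111
7.7333 mean [ 4.6323e+02 -2.8686e+02  9.9280e+01  1.7994e+02  3.1493e+02  1.8738e+02
 -1.6000e-01  2.3000e-01 -2.2600e+00  1.1040e+01] sd [2.5000e-01 1.6000e-01 5.3000e-01 4.0000e-02 1.1902e+02 0.0000e+00
 3.5000e-01 6.4000e-01 4.4000e-01 1.7000e-01]
```

View pics/c5.png

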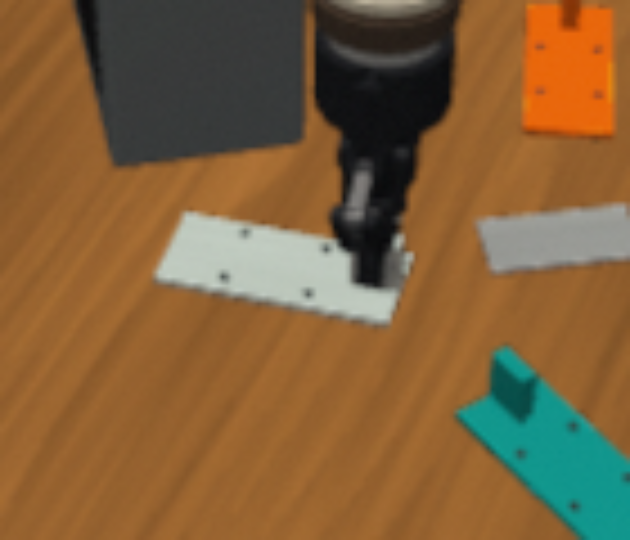

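```bash
python3 -m inch '[[-0.004,0.035,0,0,0,0.02,0.95],[-0.007,0.075,0,0,0,0.04,0.95],[-0.011,0.115,0,0,0,0.06,0.95],[-0.015,0.155,0,0,0,0.089,0.95],[-0.019,0.195,0,0,0,0.089,0.95],[-0.023,0.235,0,0,0,0.089,0.95],[-0.026,0.27,0,0,0,0.089,0.95],[-0.028,0.293,0,0,0,0.089,0.95],[-0.028,0.293,0,0,0,0.089,0.95],[-0.028,0.293,0.03,0,0,0.089,0.95],[-0.028,0.293,0.04,0,0,0.089,0.95],[-0.028,0.293,0.04,0,0,0.089,0.95]]'
python3 - <<'E'
from h import *
avg(8)
E
```

```text
time: 8.78
ee_pos: [0.4519, 0.0067, 0.0576]
tcp_rot: [180.0, -0.3, -177.7]
wrist_force: [0.3, 0.4, -1.6]
opening: 0.0108
9.1833 mean [ 4.5399e+02  6.6300e+00  6.0860e+01  1.8000e+02  9.0010e+01  1.8224e+02
  7.0000e-02 -1.9000e-01 -1.5400e+00  1.0960e+01] sd [5.7000e-01 1.1000e-01 7.0000e-01 0.0000e+00 1.5581e+02 1.0000e-02
 3.0000e-01 4.7000e-01 3.1000e-01 2.0000e-01]
```

```bash
python3 -m inch '[[0,0,0.008,0,0,0,0.95],[0,0,0.014,0,0,0,0.95],[0,0,0.014,0,0,0,0.95],[0,0,0.014,0,0,0,0.95]]'; python3 -m inch '[[0,0,0.001,0,0,0,0.95],[0,0,0.002,0,0,0,0.95],[0,0,0.002,0,0,0,0.95]]';python3 -m inch '[[0,0,0.001,0,0,0,0.95],[0,0,0.002,0,0,0,0.95],[0,0,0.002,0,0,0,0.95]]'
```

```text
time: 9.52
ee_pos: [0.4533, 0.0071, 0.0456]
tcp_rot: [180.0, -0.1, -177.7]
wrist_force: [-0.6, -0.6, -1.3]
opening: 0.0109
time: 9.77
ee_pos: [0.4538, 0.007, 0.0442]
tcp_rot: [180.0, -0.0, -177.7]
wrist_force: [-0.3, 0.5, -1.1]
opening: 0.011
time: 10.02
ee_pos: [0.4538, 0.007, 0.0422]
tcp_rot: [180.0, -0.0, -177.7]
wrist_force: [-0.3, -0.3, -1.8]
opening: 0.011
```

```bash
python3 -m inch '[[0,0,0.001,0,0,0,0.95],[0,0,0.001,0,0,0,0.95]]'; python3 -m inch '[[0,0,0.001,0,0,0,0.95],[0,0,0.001,0,0,0,0.95]]';python3 - <<'E'
from h import *
avg(5)
im2,_=snap('side')
cv2.imwrite('pics/c6.png',cv2.resize(im2[200:330,190:370],None,fx=4.4,fy=4.4)[:,:,::-1])
E
```

```text
time: 10.18
ee_pos: [0.4543, 0.007, 0.0418]
tcp_rot: [-180.0, 0.1, -177.7]
wrist_force: [0.4, 0.3, 1.0]
opening: 0.0109
time: 10.35
ee_pos: [0.4549, 0.0071, 0.0417]
tcp_rot: [-180.0, 0.2, -177.7]
wrist_force: [-1.7, 0.1, 7.7]
opening: 0.0108
10.6 mean [ 4.5492e+02  7.0400e+00  4.1670e+01  1.8001e+02  1.7000e-01  1.8228e+02
 -7.0000e-01  3.0000e-02  8.5900e+00  1.0810e+01] sd [0.01 0.01 0.01 0.   0.   0.   0.38 0.39 0.33 0.07]
```

View pics/c6.png

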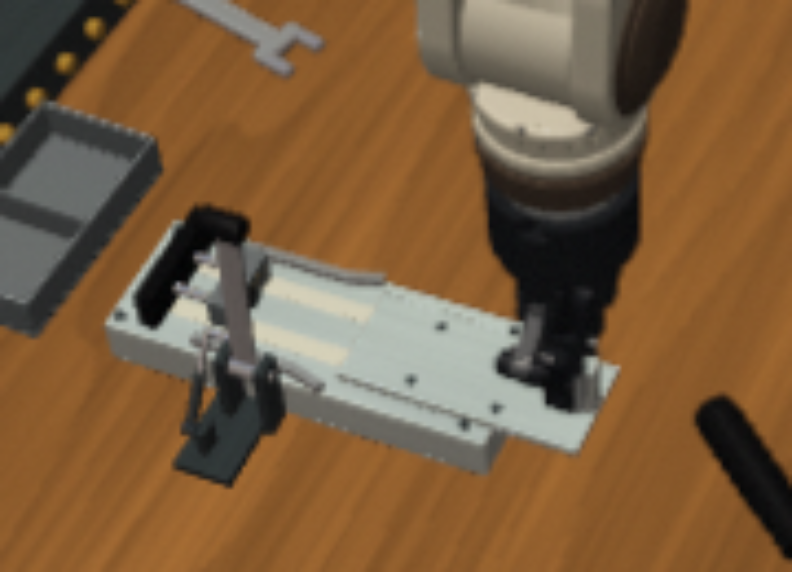

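```bash
python3 -m inch '[[0,0,-0.0008,0,0,0,0.95],[-0.005,0,-0.0008,0,0,0,0.95],[-0.01,0,-0.0008,0,0,0,0.95],[-0.015,0,-0.0008,0,0,0,0.95],[-0.02,0,-0.0008,0,0,0,0.95],[-0.025,0,-0.0008,0,0,0,0.95],[-0.025,0,-0.0008,0,0,0,0.95]]'; python3 -c "
from h import *
avg(3)"
python3 -m inch '[[-0.005,0,0,0,0,0,0.95],[-0.01,0,0,0,0,0,0.95],[-0.015,0,0,0,0,0,0.95],[-0.02,0,0,0,0,0,0.95],[-0.025,0,0,0,0,0,0.95],[-0.028,0,0,0,0,0,0.95],[-0.03,0,0,0,0,0,0.95],[-0.03,0,0,0,0,0,0.95]]'; python3 -c "
from h import *
avg(3)"
```

```text
time: 11.23
ee_pos: [0.4804, 0.0081, 0.0418]
tcp_rot: [-180.0, 0.1, -177.7]
wrist_force: [1.3, -0.1, 6.9]
opening: 0.0109
11.3833 mean [4.8003e+02 8.0500e+00 4.1870e+01 1.8000e+02 1.1000e-01 1.8228e+02
 1.2300e+00 8.0000e-02 5.9500e+00 1.0800e+01] sd [0.09 0.01 0.01 0.   0.   0.   0.37 0.39 0.6  0.26]
time: 12.05
ee_pos: [0.51, 0.0092, 0.0419]
tcp_rot: [-180.0, 0.1, -177.7]
wrist_force: [1.2, -0.7, 7.2]
opening: 0.0108
12.2 mean [5.0990e+02 9.2300e+00 4.1870e+01 1.8000e+02 1.1000e-01 1.8228e+02
 1.7700e+00 2.6000e-01 5.7900e+00 1.0960e+01] sd [0.04 0.01 0.02 0.   0.   0.   0.15 0.33 0.56 0.1 ]
```

```bash
python3 -m inch '[[-0.003,0,0,0,0,0,0.95],[-0.006,0,0,0,0,0,0.95],[-0.008,0,0,0,0,0,0.95],[-0.008,0,0,0,0,0,0.95]]' | egrep 'ee_pos|force'
for i in 1 2 3; do python3 -m inch '[[-0.001,0,0,0,0,0,0.95],[-0.002,0,0,0,0,0,0.95],[-0.002,0,0,0,0,0,0.95]]' | egrep 'ee_pos|force'; done
```

```text
ee_pos: [0.5179, 0.0096, 0.0419]
wrist_force: [1.7, 0.1, 7.4]
ee_pos: [0.5197, 0.0096, 0.0418]
wrist_force: [0.3, -0.2, 6.2]
ee_pos: [0.5212, 0.0097, 0.0419]
wrist_force: [-2.6, 0.9, 8.3]
ee_pos: [0.5229, 0.0097, 0.0418]
wrist_force: [-3.8, -1.0, 9.7]
```

```bash
for i in 1 2 3 4; do python3 -m inch '[[-0.0005,0,0,0,0,0,0.95],[-0.001,0,0,0,0,0,0.95],[-0.001,0,0,0,0,0,0.95]]' | egrep 'ee_pos|force'; done
```

```text
ee_pos: [0.5239, 0.0097, 0.0419]
wrist_force: [-4.6, 0.4, 9.4]
ee_pos: [0.5248, 0.0098, 0.0419]
wrist_force: [-5.4, -0.4, 9.5]
ee_pos: [0.5258, 0.0098, 0.0419]
wrist_force: [-4.1, -1.4, 9.2]
ee_pos: [0.5269, 0.0099, 0.0419]
wrist_force: [-4.9, -1.0, 10.1]
```

```bash
python3 -m inch '[[-0.0005,0,0,0,0,0,0.95],[-0.0005,0,0,0,0,0,0.95]]' | egrep 'ee_pos|force'
python3 -m inch '[[-0.0005,0,0,0,0,0,0.95],[-0.0005,0,0,0,0,0,0.95]]' | egrep 'ee_pos|force'
python3 -m inch '[[-0.0005,0,0,0,0,0,0.95],[-0.0005,0,0,0,0,0,0.95]]' | egrep 'ee_pos|force'
```

```text
ee_pos: [0.5273, 0.0099, 0.0419]
wrist_force: [-5.1, -0.3, 10.2]
ee_pos: [0.5278, 0.0099, 0.0419]
wrist_force: [-5.2, -0.2, 9.4]
ee_pos: [0.5283, 0.0099, 0.0419]
wrist_force: [-4.1, 0.3, 10.2]
```

```bash
python3 -m inch '[[-0.0005,0,0,0,0,0,0.95],[-0.0005,0,0,0,0,0,0.95]]' | egrep 'ee_pos|force'
```

```text
ee_pos: [0.5288, 0.01, 0.0419]
wrist_force: [-4.7, -1.3, 9.9]
```

```bash
python3 -m inch '[[-0.0005,0,0,0,0,0,0.95],[-0.0005,0,0,0,0,0,0.95]]' | egrep 'ee_pos|force'
python3 -m inch '[[-0.0005,0,0,0,0,0,0.95],[-0.0005,0,0,0,0,0,0.95]]' | egrep 'ee_pos|force'
```

```text
ee_pos: [0.5293, 0.01, 0.0419]
wrist_force: [-5.4, -0.9, 10.1]
ee_pos: [0.5298, 0.01, 0.0419]
wrist_force: [-4.9, -0.2, 9.7]
```

```bash
python3 -m inch '[[-0.0005,0,0,0,0,0,0.95],[-0.0005,0,0,0,0,0,0.95]]' | egrep 'ee_pos|force'
```

```text
ee_pos: [0.5303, 0.01, 0.0419]
wrist_force: [-5.0, -0.4, 9.7]
```

```bash
python3 -m inch '[[-0.0005,0,0,0,0,0,0.95],[-0.0005,0,0,0,0,0,0.95]]' | egrep 'ee_pos|force'
```

```text
ee_pos: [0.5308, 0.01, 0.0419]
wrist_force: [-5.2, -1.2, 9.9]
```

```bash
python3 -m inch '[[-0.0005,0,0,0,0,0,0.95],[-0.0005,0,0,0,0,0,0.95]]' | egrep 'ee_pos|force'
```

```text
ee_pos: [0.5313, 0.0101, 0.0419]
wrist_force: [-5.3, -0.7, 9.7]
```

```bash
python3 -m inch '[[-0.0005,0,0,0,0,0,0.95],[-0.0005,0,0,0,0,0,0.95]]' | egrep 'ee_pos|force'
```

```text
ee_pos: [0.5318, 0.0101, 0.0419]
wrist_force: [-4.8, -0.9, 10.1]
```

```bash
python3 -m inch '[[-0.0005,0,0,0,0,0,0.95],[-0.0005,0,0,0,0,0,0.95]]' | egrep 'ee_pos|force'
```

```text
ee_pos: [0.532, 0.0101, 0.0419]
wrist_force: [-7.2, 0.6, 11.6]
```

```bash
python3 -m inch '[[-0.0005,0,0,0,0,0,0.95],[-0.0005,0,0,0,0,0,0.95]]' | egrep 'ee_pos|force'
```

```text
ee_pos: [0.532, 0.0101, 0.0419]
wrist_force: [-10.4, -1.7, 12.2]
```

```bash
python3 -m inch '[[0.0005,0,-0.0003,0,0,0,0.95],[0.001,0,-0.0008,0,0,0,0.95],[0.001,0,-0.0008,0,0,0,0.95],[0.001,0,-0.0008,0,0,0,0.95],[0.001,0,-0.0008,0,0,0,0.95]]' | egrep 'ee_pos|force'
python3 -m inch '[[0,0,0,0,0,0,0.9],[0,0,0,0,0,0,0.85],[0,0,0,0,0,0,0.8],[0,0,0,0,0,0,0.7],[0,0,0,0,0,0,0.5],[0,0,0,0,0,0,0.4],[0,0,0,0,0,0,0.4],[0,0,0,0,0,0,0.4]]'
python3 -m inch '[[0,0,-0.02,0,0,0,0.4],[0,0,-0.06,0,0,0,0.4],[0,0,-0.1,0,0,0,0.4],[0,0,-0.14,0,0,0,0.4],[0,0,-0.18,0,0,0,0.4],[0,0,-0.18,0,0,0,0.4],[0,0,-0.18,0,0,0,0.4]]'
python3 - <<'E'
from h import *
avg(5); print(telemetry.get_obs()['q'])
im,d=snap('top'); im2,_=snap('side'); np.savez('pics/3.npz',im=im,d=d,im2=im2)
o=np.zeros((600,800,3),np.uint8)
o[:540,:400]=cv2.resize(im[150:258,195:275],None,fx=5,fy=5); o[:400,400:]=cv2.resize(im2[215:315,205:305],None,fx=4,fy=4)
cv2.imwrite('pics/c7.png',o[:,:,::-1])
E
```

```text
ee_pos: [0.5319, 0.0101, 0.0419]
wrist_force: [-1.0, -1.2, 2.7]
time: 17.37
ee_pos: [0.5317, 0.0102, 0.0419]
tcp_rot: [180.0, -0.0, -177.7]
wrist_force: [-0.3, 0.1, 0.5]
opening: 0.0515
time: 17.95
ee_pos: [0.5329, 0.0101, 0.2246]
tcp_rot: [-180.0, 0.3, -177.7]
wrist_force: [-0.9, 0.7, -0.5]
opening: 0.0513
18.2 mean [ 5.3151e+02  1.0130e+01  2.2098e+02  1.8000e+02  2.8793e+02  1.8228e+02
 -3.0000e-02  1.0000e-02 -4.3000e-01  5.1340e+01] sd [3.7000e-01 1.0000e-02 8.2000e-01 0.0000e+00 1.4392e+02 0.0000e+00
 3.0000e-01 6.4000e-01 3.9000e-01 2.6000e-01]
[ 1.09303669e+00  2.32568785e+00  6.06903543e+00  9.38892649e+01
 -6.15281569e-04 -1.18638112e+00]
```

View pics/c7.png

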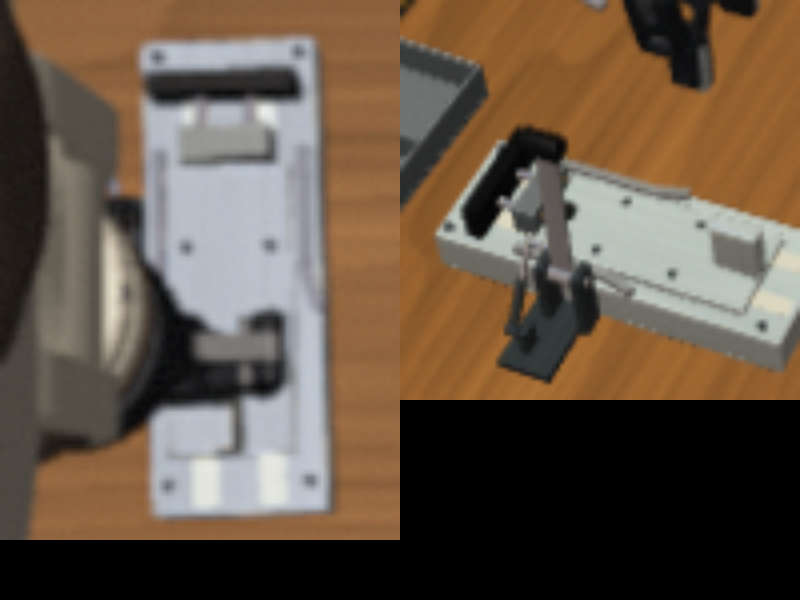

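```bash
python3 -m inch '[[-0.01,0.005,0,0,0,0.12,0.4],[-0.02,0.01,0,0,0,0.24,0.4],[-0.03,0.015,0,0,0,0.36,0.4],[-0.04,0.02,0,0,0,0.48,0.4],[-0.05,0.025,0,0,0,0.6,0.4],[-0.06,0.03,0,0,0,0.72,0.4],[-0.07,0.035,0,0,0,0.84,0.4],[-0.08,0.04,0,0,0,0.96,0.4],[-0.092,0.044,0,0,0,1.08,0.4],[-0.092,0.044,0,0,0,1.2,0.4],[-0.092,0.044,0,0,0,1.32,0.4],[-0.092,0.044,0,0,0,1.44,0.4]]'
python3 -m inch '[[0,0,0,0,0,0.066,0.4],[0,0,0,0,0,0.131,0.4],[0,0,0,0,0,0.131,0.4],[0,0,0,0,0,0.131,0.4]]'
python3 - <<'E'
from h import *
m=avg(8)
f=np.array([.6031,.0130]); a=np.radians(2.3); X=np.array([np.cos(a),np.sin(a)]);Y=np.array([-X[1],X[0]])
t=f+.02*X+.0452*Y; print('target',t)
im2=np.load('pics/3.npz')['im2']; print(project('side',[*t,.154]))
yw=np.radians(m[5]); dd=t-m[:2]/1000; print('shift',dd@[np.cos(yw),np.sin(yw)],dd@[np.sin(yw),-np.cos(yw)])
E
```

```text
time: 19.3
ee_pos: [0.6219, 0.0579, 0.2209]
tcp_rot: [-179.9, -0.0, 99.4]
wrist_force: [-0.3, -0.2, 0.3]
opening: 0.0512
time: 19.63
ee_pos: [0.6218, 0.0577, 0.2214]
tcp_rot: [-180.0, 0.0, 92.4]
wrist_force: [0.3, 0.3, -0.1]
opening: 0.0515
20.0333 mean [ 6.2189e+02  5.7750e+01  2.2175e+02  1.8001e+02  9.0000e+01  9.2340e+01
 -4.0000e-02 -8.0000e-02 -8.0000e-02  5.1220e+01] sd [4.0000e-02 1.0000e-02 1.4000e-01 1.0000e-02 1.5588e+02 4.0000e-02
 4.1000e-01 5.6000e-01 5.2000e-01 1.1000e-01]
target [0.62126993 0.05896622]
[[239.77782768 251.30249318]]
shift 0.001239295253562458 -0.0005719636235500391
```

```bash
python3 -m inch '[[0.001,-0.0005,0.03,0,0,0,0.4],[0.001,-0.0005,0.06,0,0,0,0.4],[0.001,-0.0005,0.08,0,0,0,0.4],[0.001,-0.0005,0.087,0,0,0,0.4],[0.001,-0.0005,0.087,0,0,0,0.4],[0.001,-0.0005,0.087,0,0,0,0.6],[0.001,-0.0005,0.087,0,0,0,0.9],[0.001,-0.0005,0.087,0,0,0,0.9],[0.001,-0.0005,0.087,0,0,0,0.9],[0.001,-0.0005,0.087,0,0,0,0.9]]' 50; python3 -c "
from h import *
avg(4)"
```

```text
time: 20.87
ee_pos: [0.6217, 0.0588, 0.1371]
tcp_rot: [179.9, -0.0, 92.3]
wrist_force: [-4.1, -0.8, 6.6]
opening: 0.023
21.0667 mean [ 6.2172e+02  5.8790e+01  1.3712e+02  1.7988e+02  3.5999e+02  9.2270e+01
 -4.3700e+00 -1.5000e-01  6.7400e+00  2.2800e+01] sd [0.01 0.01 0.01 0.   0.   0.   0.46 0.45 0.79 0.16]
```

```bash
python3 -m inch '[[-0.0164,0,0.0019,0,0,0,0.9],[-0.0323,0,0.0063,0,0,0,0.9],[-0.0473,0,0.013,0,0,0,0.9],[-0.0613,0,0.0218,0,0,0,0.9],[-0.0737,0,0.0327,0,0,0,0.9],[-0.0843,0,0.0453,0,0,0,0.9],[-0.0843,0,0.0453,0,0,0,0.9]]' ; python3 -m inch '[[-0.006,0,0.0093,0,0,0,0.9],[-0.011,0,0.019,0,0,0,0.9],[-0.0151,0,0.0292,0,0,0,0.9],[-0.0181,0,0.0398,0,0,0,0.9],[-0.0197,0,0.0484,0,0,0,0.9],[-0.0203,0,0.0528,0,0,0,0.9],[-0.0203,0,0.0528,0,0,0,0.9]]'
python3 - <<'E'
from h import *
avg(3)
im,_=snap('top');im2,_=snap('side')
o=np.zeros((480,800,3),np.uint8); o[:,:400]=cv2.resize(im[150:246,195:275],None,fx=5,fy=5); o[:400,400:]=cv2.resize(im2[215:315,205:305],None,fx=4,fy=4)
cv2.imwrite('pics/c8.png',o[:,:,::-1])
E
```

```text
time: 21.65
ee_pos: [0.6252, -0.0283, 0.09]
tcp_rot: [179.9, 0.1, 92.1]
wrist_force: [-3.2, -5.7, 8.2]
opening: 0.023
time: 22.23
ee_pos: [0.626, -0.0474, 0.037]
tcp_rot: [179.9, 0.1, 92.2]
wrist_force: [-0.9, -7.3, 1.6]
opening: 0.023
22.3833 mean [ 6.2604e+02 -4.7290e+01  3.7750e+01  1.7994e+02  1.3000e-01  9.2180e+01
 -1.5700e+00 -7.5800e+00  6.7000e-01  2.2780e+01] sd [0.01 0.02 0.14 0.   0.   0.   0.63 0.22 0.75 0.13]
```

View pics/c8.png

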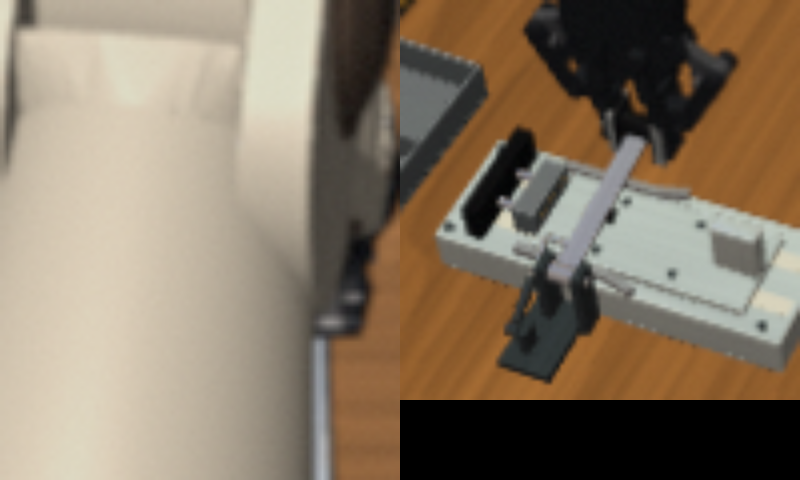

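```bash
python3 -m inch '[[0.0005,0,0.0005,0,0,0,0.9],[0.001,0,0.001,0,0,0,0.9],[0.001,0,0.001,0,0,0,0.9]]'|egrep 'pos|force' ; python3 -m inch '[[0,0,0.0005,0,0,0,0.9],[0,0,0.001,0,0,0,0.9],[0,0,0.001,0,0,0,0.9]]'|egrep 'pos|force'
python3 -m inch '[[0,0,0.0005,0,0,0,0.9],[0,0,0.001,0,0,0,0.9],[0,0,0.001,0,0,0,0.9]]'|egrep 'pos|force'
```

```text
ee_pos: [0.6261, -0.0474, 0.0372]
wrist_force: [-2.1, -14.7, 3.2]
ee_pos: [0.6261, -0.0474, 0.0362]
wrist_force: [-3.0, -13.2, 2.5]
ee_pos: [0.626, -0.0474, 0.0351]
wrist_force: [-3.3, -12.3, 1.9]
```

```bash
python3 -m inch '[[-0.001,0,0.0005,0,0,0,0.9],[-0.002,0,0.001,0,0,0,0.9],[-0.002,0,0.001,0,0,0,0.9]]'|egrep 'pos|force' ; python3 -m inch '[[0,0,0.0005,0,0,0,0.9],[0,0,0.001,0,0,0,0.9],[0,0,0.001,0,0,0,0.9]]'|egrep 'pos|force'
python3 - <<'E'
from h import *
im2,_=snap('side')
cv2.imwrite('pics/c9.png',cv2.resize(im2[225:300,220:300],None,fx=8,fy=8,interpolation=cv2.INTER_CUBIC)[:,:,::-1])
E
```

```text
ee_pos: [0.626, -0.0475, 0.0337]
wrist_force: [-1.6, -4.8, 1.3]
ee_pos: [0.626, -0.0476, 0.0325]
wrist_force: [-2.1, -6.3, 2.0]
```

View pics/c9.png

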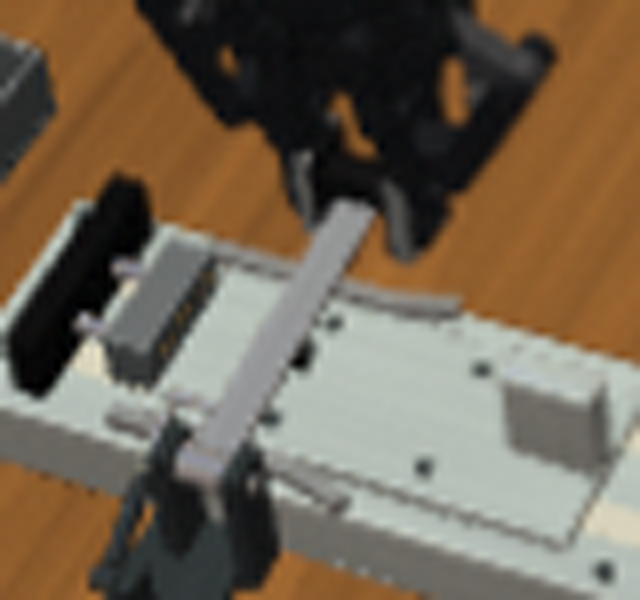

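```bash
python3 -m inch '[[0,0,0.0005,0,0,0,0.9],[0,0,0.001,0,0,0,0.9],[0,0,0.001,0,0,0,0.9]]'|egrep 'pos|force' ; python3 -m inch '[[0,0,0.0005,0,0,0,0.9],[0,0,0.001,0,0,0,0.9],[0,0,0.001,0,0,0,0.9]]'|egrep 'pos|force'
```

```text
ee_pos: [0.626, -0.0477, 0.0316]
wrist_force: [-1.2, -6.3, 1.0]
ee_pos: [0.6261, -0.0477, 0.0309]
wrist_force: [-2.3, -7.8, 3.7]
```

```bash
python3 -m inch '[[0,0,0.0005,0,0,0,0.9],[0,0,0.001,0,0,0,0.9],[0,0,0.001,0,0,0,0.9]]'|egrep 'pos|force'
```

```text
ee_pos: [0.6261, -0.0477, 0.0306]
wrist_force: [-4.3, -6.7, 8.8]
```

```bash
python3 -m inch '[[0,0,0,0,0,0,0.7],[0,0,0,0,0,0,0.6],[0,0,0,0,0,0,0.4],[0,0,0,0,0,0,0.4],[0,0,0,0,0,0,0.4]]'
python3 -m inch '[[0,0,-0.03,0,0,0,0.4],[0,0,-0.07,0,0,0,0.4],[0,0,-0.11,0,0,0,0.4],[0,0,-0.15,0,0,0,0.4],[-0.04,0,-0.17,0,0,0,0.4],[-0.08,0,-0.17,0,0,0,0.4],[-0.12,0,-0.17,0,0,0,0.4],[-0.16,0,-0.17,0,0,0,0.4],[-0.2,0,-0.17,0,0,0,0.4],[-0.2,0,-0.17,0,0,0,0.4],[-0.2,0,-0.17,0,0,0,0.4],[-0.2,0,-0.17,0,0,0,0.4]]'
python3 - <<'E'
from h import *
im,d=snap('top'); im2,_=snap('side'); np.savez('pics/4.npz',im=im,d=d,im2=im2)
o=np.zeros((600,800,3),np.uint8)
o[:540,:400]=cv2.resize(im[150:258,195:275],None,fx=5,fy=5,interpolation=cv2.INTER_CUBIC); o[:400,400:]=cv2.resize(im2[215:315,205:305],None,fx=4,fy=4,interpolation=cv2.INTER_CUBIC)
cv2.imwrite('pics/c10.png',o[:,:,::-1]); print(telemetry.get_obs()['wrist_force'])
f=np.array([.6031,.0130]); a=np.radians(2.3); X=np.array([np.cos(a),np.sin(a)]);Y=np.array([-X[1],X[0]])
for x0,x1,y0,y1,lo,hi,n in((225,262,218,245,.055,.085,'bar'),(256,275,185,208,.045,.075,'grip'),(229,252,165,190,.044,.06,'block')):
    ys,xs=np.mgrid[y0:y1,x0:x1]; H=withdepth('top',np.c_[xs.ravel(),ys.ravel()],d); H=H[(H[:,2]>lo)&(H[:,2]<hi)]
    r=H[:,:2]-f; print(n,len(H),'fixture',((r@X).mean()*1e3).round(1),((r@Y).mean()*1e3).round(1),'x range',((r@X).min()*1e3).round(1),((r@X).max()*1e3).round(1),'z',np.median(H[:,2]).round(4))
E
```

```text
time: 24.95
ee_pos: [0.6256, -0.0466, 0.0287]
tcp_rot: [-180.0, -0.0, 92.3]
wrist_force: [-0.5, 0.1, -0.1]
opening: 0.0508
time: 25.95
ee_pos: [0.6334, -0.2466, 0.1985]
tcp_rot: [-180.0, -0.0, 92.2]
wrist_force: [0.3, -0.2, -0.0]
opening: 0.0514
[-0.06520234 -0.10287468 -0.20729488]
bar 80 fixture -72.7 2.3 x range -87.4 -58.0 z 0.071
grip 103 fixture 19.1 -53.8 x range 7.2 31.4 z 0.0569
block 250 fixture 71.7 -0.1 x range 51.7 92.0 z 0.0522
```

View pics/c10.png

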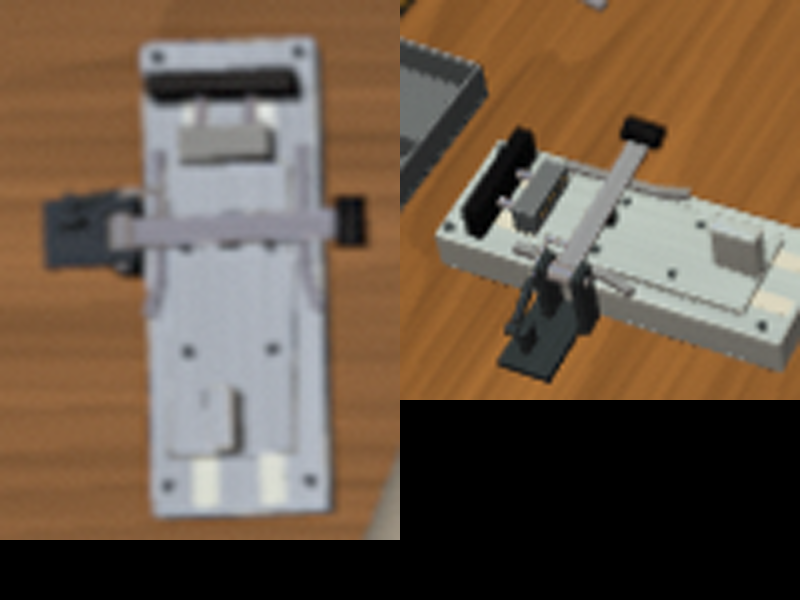

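Run:
```python
from h import *
im=np.load('pics/4.npz')['im']; g=cv2.cvtColor(im,cv2.COLOR_RGB2GRAY).astype(float)
def blob(cx,cy,z):
    px=np.array([cx,cy]); px=195+px[0]/5-.4,150+px[1]/5-.4
    x,y=int(round(px[0])),int(round(px[1])); w=g[y-3:y+4,x-3:x+4]; m=np.clip(np.median(w)-12-w,0,None); yy,xx=np.mgrid[-3:4,-3:4]
    return onplane('top',[[x+(m*xx).sum()/m.sum(),y+(m*yy).sum()/m.sum()]],z)[0,:2]
D=np.array([blob(*p,.03) for p in((157,57),(298,51),(310,481),(167,485))])
Pl=np.array([blob(*p,.036) for p in((188,351),(272,349))])
c=D.mean(0); X=(D[0]+D[1]-D[2]-D[3]); X/=np.linalg.norm(X); Y=np.array([-X[1],X[0]])
print('deck centre',c,np.degrees(np.arctan2(X[1],X[0]))); print('rear holes fixture',(Pl-c)@X,(Pl-c)@Y,'mid y',((Pl-c)@Y).mean())
dd=Pl[0]-Pl[1]; print('plate yaw from holes rel',np.arctan2(-(dd@X),dd@Y))
# stripe columns below the plate / plate right & left edges rows 222-238
b=cv2.GaussianBlur(g.astype(np.float32),(0,0),.6)
# bar top: bright cap
H=[]
d=np.load('pics/4.npz')['d']; ys,xs=np.mgrid[222:244,226:246]; P=withdepth('top',np.c_[xs.ravel(),ys.ravel()],d)
k=(P[:,2]>.066)&(P[:,2]<.08); q=onplane('top',np.c_[xs.ravel(),ys.ravel()][k],.072)[:,:2]-c
print('bar top',k.sum(),(q@X).mean(),(q@Y).mean(),(q@Y).min(),(q@Y).max()); r=cv2.minAreaRect(((np.c_[q@X,q@Y])*1000).astype(np.float32)); print(r)
```

```text
deck centre [0.6052889  0.01376706] 2.7959731083540946
rear holes fixture [-0.0389278  -0.03925118] [ 0.02191587 -0.01827865] mid y 0.001818613709380414
plate yaw from holes rel -0.008045245685329933
bar top 67 -0.07450514301732936 0.0027939818483083494 -0.003734122084828416 0.008045761196482731
((-74.32060241699219, 1.8459343910217285), (11.482332229614258, 27.836532592773438), 88.08029174804688)
```

```bash
python3 -c "
from h import *
print(order.job_done())"
```

```text
the job is handed in; nothing more can be done
None
```

I handed the job in at about 26 s of the 72 s allowed. The plate is home against the dead stop and the clip is shut on it. The hand-in reports no verdict, so this rests on my own checks.

- **Clip opening:** I lifted the clip by its grip to about 1.5 rad. It stayed up by itself after I let go.
- **Plate:** I set the plate on the bare deck and slid it between the guides. I pushed the block in 0.5 mm steps against a drag of about 5 N. The plate stopped moving at TCP x = 0.532 m while the wrist force rose to about 10.4 N, roughly 12 N once a small sensor offset is allowed for. I then backed the push off and released.
- **Clip closing:** I lowered the clip under grip all the way until its foot met the plate, then opened the gripper. I retreated 200 mm to the side.

**Last checks:**
- The wrist force read near zero and nothing was touching the robot.
- The last pictures show the block pushed back against the plate front.
- The grip sits higher than at the start by about the amount expected for resting on the plate.
- I saw no other thing on the bench touched or moved, but did not measure them.

**Disagreements:**
- **Sideways position:** the pull bar measured 1.8 to 2.8 mm off the centre line in the camera. The arm's own position reading when I let go put it at about 0. The limit is 4 mm, and the guides should allow about 1.5 mm either way.
- **Clip contact height:** the clip met the plate about 6 mm lower by TCP height than I computed. I think the grip slid a little between the pads.
- **Clip depth reading:** the depth reading on the shut grip was too mixed to give an angle, so the clip angle is judged from the pictures and the contact force.

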